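# Fit the label scanner's mirror in its three-claw mount

### The arm

A 6-joint arm with a two-finger parallel gripper is mounted at the origin on the work surface. World frame = base frame: x ahead of the robot, y to its left, z up, the work surface at z = 0. Lengths are in mm, angles in rad, forces in N, time in s.
With the tool pointing down it reaches from about 275 to 750 mm from the base axis. Payload 10.2 kg.
Tool frame: the origin (TCP) lies at the very end of the fingers, on their centre line; the grasp point (between the pads) lies 19 mm behind it (ctrl.tcp_to_grasp is the distance from the TCP to the grasp point, in mm); z points along the fingers, x is the direction in which the jaws open and shut, and the axes are right-handed (so a half turn about z gives the same grasp; the last joint's range is limited). The gripper opens to 85 mm and grips with 20 to 120 N. Pads are 22 mm wide; open, the fingers measure 114 mm over their backs; the gripper's body (76 mm by 85 mm) begins 54 mm behind the grasp point. The pads swing forward as they close: fully open they stand 13 mm farther back than shut.
Start: joints at [1.101, 0.313, 1.498, -0, 1.331, -0.223], TCP at [128.271, 509.095, 205.194] pointing down, gripper open.
Joint ranges: [-2.94, 2.94], [-0.97, 2.17], [0.19, 2.56], [-1.23, 4.37], [0.02, 3.11], [-2.88, 2.88]. Speed limits (rad/s): [2.39, 2.39, 3.01, 3.14, 3.14, 3.14].

### API

Orientations are given as a unit quaternion [w, x, y, z].
In Python, from rig import monitor, vision, order, ctrl gives the robot as it stands. The module is installed in compiled form; this text tells all that it offers.
- The arm moves only by the shell command python3 -m pendant 'ROWS' [FORCE]. ROWS is JSON, a list that holds one entry, the list of rows, each a list of 5 numbers: the closure, from -1 (fully open) to 1 (shut), then the shift along the world's x, y, z in m, then the turn about the world's z in degrees. In form: [[[fingers, dx, dy, dz, spin], ...]]. A call has 1 to 20 rows; each row is the pose to reach, as a shift and turn from the pose commanded when the call began; what a row does not reach only later rows make up. A row lasts 1/10 s, in which the tool goes at most 50 mm and 8.59 degrees, less where a joint would pass 70% of its speed; a pose out of reach is approached as far as the arm can. A call with a gripper value outside its range is refused whole. The fingers move at their own pace and stop on an object; FORCE is the grip in N (left out, the last holds). Time passes only in rows, so rows that repeat a pose let the fingers close. It gives the time, the measured TCP pose, the force and the opening at its end, in the units of the state.
- monitor.sense(): the state, without advancing time (a new reading comes with each control period).
- vision.capture(name): name is "scene" or "top"; returns (picture, depth): 420x560x3 uint8, red, green, blue; 420x560 float32, mm along the optical axis (not along the pixel's ray), 0 where there is no reading.
- vision.camera_info(name): a dict with "fov_y" (degrees; the focal length in pixels is half the picture's height over the tangent of half this angle, whatever the lens; pixels are square), "cx", "cy" (the principal point, pixels), "R" (3x3) and "t" (3): a world point X has camera coordinates R X + t. Camera axes: x right, y down, z forward; pixel columns grow to the right and rows downward; lengths in mm; the calibration is good to about 2 mm. A picture is of the moment at which its call begins. camera_info takes no time and is no camera call.
- order.finish_job(): hands the job in, once; it reports no verdict.
The state is a dict: "time_s": time; "joints": joint angles; "dq": joint speeds; "tau": joint torques, N m; "eef_pos": TCP position; "ee_rot": TCP orientation; "force": force on the tool from outside, world axes, zero at the start; "wrist_torque": the same for the moment, N m; "grip_width": opening from 0.0 (shut) to 1.0 (fully open).
Only numpy, scipy, OpenCV 4.12 (cv2) and the standard library are available. Lean on these libraries where they do the work, as an engineer would, in place of code of your own. Each camera call takes 0.05 s, during which the arm holds its last target.

### The job

Pick up the mirror cell by its grip bar and set it into the three-claw mount with its lugs in the gaps between the claws; press it down gently against the sprung seat (never harder than about 25 N) until the lugs are under the lips, turn it clockwise as far as it goes without forcing it, and let go, so that all three lugs bear up against the claws and the mirror cannot rock. The head's height is not known beforehand, so feel your way down; do not drop the mirror or put it down on the bare bench, and do not knock the things lying around.

Things in the scene. Friction and masses are not known exactly. Their poses are not given: they have to be found in the camera images.
- cell: mirror cell, 0.13 to 0.2 kg: aluminium disc 56 mm across (z 4 to 14 mm), glass mirror 52 mm across under it (z 0 to 4), on top a black grip bar 40 mm long (along the cell's x), 14 mm thick (along y), z 14 to 46 mm. Three equal lugs at 0, 120 and 240 degrees from +x, so it fits the mount in three ways. Origin: centre of the underside, z up. Lies mirror down on the mat
- lug (a point): outer part of the lug in line with the grip bar: 32 mm from the cell's centre along its +x, 6 mm above its underside. Each lug is 12 mm wide, reaches 34 mm from the centre and is 4 mm thick (cell z 4 to 8 mm)
- mount: fixed three-claw mount: round foot 104 mm across, 10 mm high, a column, and on it a black head 90 mm across, clamped at some height. Origin: centre of the foot's underside, on the bench, z up. The top of the head's floor is 60 to 96 mm above the origin; this height differs each time and is not reported: feel for it. Other heights are above this floor
- claw_a (a point): top of the mount's foot below the claw at 0 degrees (mount's +x), 33 mm from the axis; says nothing of the head's height. Each claw is 24 mm wide: upright 36 to 43 mm from the axis, inward lip with inner edge 30 mm from the axis, underside 17 mm, top 22 mm above the head's floor; 7 mm clockwise of its middle a stop stands under the lip
- claw_b (a point): the same point below the claw at 120 degrees (anticlockwise from above). The gaps for the lugs are centred at 60, 180 and 300 degrees. Lugs that are below the lips turn clockwise (from above) about 58 degrees from mid-gap to the stops, where each is within 1 mm of the middle of its lip; anticlockwise they run against the stops' backs
- claw_c (a point): the same point below the claw at 240 degrees
- seat_axis (a point): point on the mount's axis, 10 mm above the bench. Above it is the sprung seat: three brass balls, tops 12 mm above the head's floor when free. It yields straight down from 3.6 N, 1.2 N more per mm, to a hard stop at 5.5 mm (10.2 N). At 3 mm down (7.2 N) the cell's lugs come below the lips; let go there, it holds them up against the lips with about 7 N
- mat: fixed black rubber mat 110 x 110 x 4 mm on which the cell lies; origin: centre of the underside
- core: bystander: cardboard roll core, a tube 52 mm across and 30 mm tall; origin at its middle, underneath
- cap: bystander: black dust cap, a smooth round disc 54 mm across without lugs, with a thin round knob (20 mm), 26 mm tall in all; origin at its middle, underneath
- driver: bystander: screwdriver lying down, 150 mm long; origin at its middle, underneath
- spanner: bystander: wrench lying down, 150 mm long; origin at its middle, underneath
- cleaner: bystander: white bottle, 44 mm across, 100 mm tall; origin at its middle, underneath
- element: bystander: grey building element, a block 90 x 200 x 50 mm; origin at its middle, underneath
- marker: bystander: grey marker pen lying down, 14 mm thick; origin at its middle, underneath

How it is judged:
By the outcome, as a careful person would: the job done as asked, in the order asked, and still so for the second after the job is handed in, with the robot touching nothing.
It also fails if it takes over 70 s, if anything falls off the work surface, if the arm or the gripper's body presses on something with over 40 N, if the wrist force passes 120 N, or if a joint passes its speed limit or range.

## Working session

There is one attempt and no reset: what is moved stays moved. The work goes in short steps, Python scripts to look and compute and a shell command to move; the robot and the scene stay as the last step left them, time stands still between calls to the robot, and variables do not carry over. Pictures are saved under pics/ and viewed, and the job is handed in when it is done.

```bash
mkdir -p pics; python3 - <<'E'
from rig import monitor, vision, order, ctrl
import cv2,numpy as np
print(monitor.sense(), ctrl.tcp_to_grasp)
for n in("scene","top"):
    p,d=vision.capture(n); cv2.imwrite(f"pics/{n}0.png",p[:,:,::-1]); np.save(f"pics/{n}0.npy",d)
    print(n,vision.camera_info(n))
E
```

```text
{'time_s': 0.0, 'joints': array([ 1.10059992e+00,  3.13482924e-01,  1.49847909e+00,  4.87772728e-06,
        1.33101225e+00, -2.23388918e-01]), 'dq': array([-0.00098041, -0.00149802,  0.0024816 , -0.00044083,  0.00116071,
       -0.00118511]), 'tau': array([-9.43286723e-04, -4.12266970e+01, -2.59747928e+01, -2.65078643e-04,
        4.11869172e-03, -4.58131538e-06]), 'eef_pos': array([128.12332812, 508.80661743, 204.60245115]), 'ee_rot': array([ 2.91225213e-04,  7.88768018e-01,  6.14690603e-01, -6.26423537e-04]), 'force': array([-0.1244911 , -0.05633019, -0.78896978]), 'wrist_torque': array([0.01671463, 0.04580068, 0.02844092]), 'grip_width': 1.001183350395638} 18.700000000000003
scene {'fov_y': 54.49035951486807, 'cx': 274.6252736546366, 'cy': 209.20847908204803, 'R': array([[-0.70917447,  0.70500511, -0.00627352],
       [ 0.40199904,  0.3970344 , -0.82508209],
       [-0.57919629, -0.58764911, -0.56497804]]), 't': array([ 410.96223592, -203.41014576, 1264.18771724])}
top {'fov_y': 57.659155556596325, 'cx': 280.4531510117501, 'cy': 207.78747387660542, 'R': array([[-0.01941276, -0.99974018, -0.01194672],
       [-0.98455174,  0.02119478, -0.17380639],
       [ 0.17401444,  0.0083881 , -0.98470738]]), 't': array([ -7.22870982, 572.13347552, 823.49066207])}
```

View pics/scene0.png

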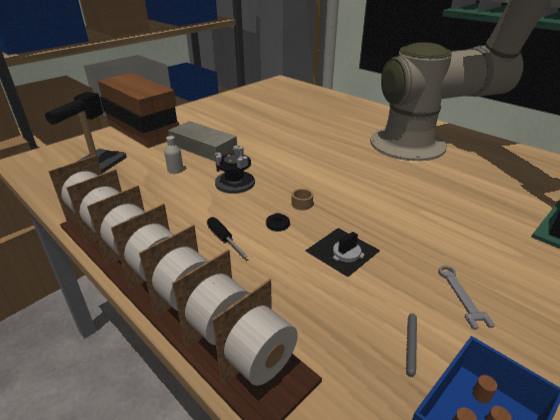

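View pics/top0.png

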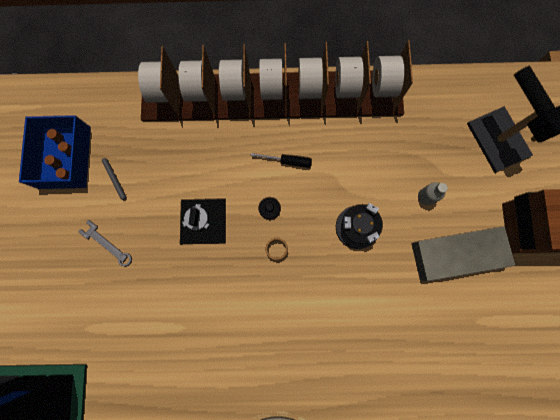

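```bash
cat > h.py <<'E'
import numpy as np,cv2
from rig import vision
def proj(n,X):
    c=vision.camera_info(n);f=210/np.tan(np.radians(c['fov_y']/2))
    p=np.asarray(c['R'])@np.asarray(X,float)+c['t'];return c['cx']+f*p[0]/p[2],c['cy']+f*p[1]/p[2]
def atz(n,u,v,z):
    c=vision.camera_info(n);f=210/np.tan(np.radians(c['fov_y']/2));R=np.asarray(c['R'])
    r=R.T@np.array([(u-c['cx'])/f,(v-c['cy'])/f,1]);o=-R.T@c['t'];return o+r*(z-o[2])/r[2]
def dep(n,d):
    c=vision.camera_info(n);f=210/np.tan(np.radians(c['fov_y']/2));R=np.asarray(c['R'])
    v,u=np.mgrid[:420,:560];P=np.stack([(u-c['cx'])/f*d,(v-c['cy'])/f*d,d],-1)-c['t']
    return P@R
def crop(src,out,x0,y0,w,h,k):
    p=cv2.imread(src)[y0:y0+h,x0:x0+w]; cv2.imwrite(out,cv2.resize(p,None,fx=k,fy=k,interpolation=cv2.INTER_CUBIC))
E
python3 - <<'E'
from h import *
crop('pics/top0.png','pics/c1.png',170,190,70,60,10)
crop('pics/top0.png','pics/c2.png',325,190,70,70,8)
crop('pics/scene0.png','pics/c3.png',300,220,85,60,9)
crop('pics/scene0.png','pics/c4.png',200,130,70,70,8)
d=np.load('pics/top0.npy');P=dep('top',d)
np.set_printoptions(suppress=True,precision=0,linewidth=200)
print(P[196:240:3,180:226:3,2]); print(P[204:250:3,336:384:3,2])
d=np.load('pics/scene0.npy');P=dep('scene',d);print(P[140:192:3,212:258:3,2])
E
```

```text
[[ 5.  1.  2.  1.  1.  1. -1.  1. -0.  4.  1.  3. -1. -0.  1.  1.]
 [ 2.  5.  4.  5.  4.  5.  5.  4.  7.  3.  6.  4.  6.  3.  5.  4.]
 [ 1.  7.  5.  6.  4.  6.  4.  6.  3.  6.  6.  5.  3.  7.  4.  3.]
 [ 1.  1.  4.  4.  6. 14. 11.  8.  3.  5.  6.  8.  8.  7.  7.  5.]
 [ 1.  4.  3. 16. 48. 49. 16. 18.  4.  6.  6.  4.  4.  5.  4.  3.]
 [ 0.  5. 19. 17. 52. 50. 30. 18. 20.  5.  5.  6.  5.  5.  6.  3.]
 [ 3.  5. 19. 18. 53. 51. 26. 20. 19. 12.  6.  4.  4.  6.  5.  5.]
 [ 7.  6. 19. 54. 49. 47. 23. 18. 20. 18.  1.  3.  5.  7.  5.  4.]
 [ 4.  7. 18. 51. 49. 44. 19. 18. 16. 14.  8.  4.  5.  4.  4.  2.]
 [ 1. 13. 17. 52. 52. 42. 22. 16. 19. 14.  3.  4. -0.  4.  4.  4.]
 [ 3.  3.  3. 17. 18. 18. 20. 18. 11. 14.  5.  5.  3.  6.  5.  3.]
 [ 4.  6.  3.  3.  3. 16. 10.  3.  3.  2.  2.  5.  6.  4.  4.  5.]
 [ 3.  4.  4.  6.  6.  5.  7.  7.  2.  6. -1.  4.  6.  6.  5.  4.]
 [ 2.  4.  5.  4.  6.  4.  5.  6.  4.  4.  5.  5.  3.  7.  4.  3.]
 [ 4.  4.  3.  5.  4.  2.  5.  3.  5.  2.  3.  6.  5.  2.  7.  4.]]
[[ -1.  -0.   1.   0.  -1.   2.   1.  65.  66.  68.  64.  86.   0.   3.   0.   0.]
 [  3.   2.
[... 1741 characters left out ...]
 85. 84. 79. 65. -1.  0. -3.]
 [-1.  1. 68. 65. 66. 66. 65. 66. 65. 76. 75. 71. 67. -2. -1. -3.]
 [-0. -1. 64. 65. 66. 65. 65. 65. 65. 70. 65. 64. 59. -0. -1.  0.]
 [-1. -2. 49. 60. 61. 63. 64. 63. 63. 61. 58. -0. -2.  0. -0. -1.]
 [-0. -1. -0. -1.  9. 41. 42. 44. 42. 39. 35. 11. 10.  1. -0. -0.]
 [ 1. -1. 10.  9.  9. 32. 35. 35. 34. 33. 27.  9. 10. 10. -3.  0.]
 [-1.  8. 11.  9.  9. 22. 25. 27. 26. 24.  8.  9.  9. 10. -1. -0.]
 [-0. 10.  9. 11. 11.  9. 12. 13. 15. 12. 12. 11. 11. 10.  5. -0.]
 [-2.  4.  9.  9.  9. 11.  9. 12.  9. 12. 11.  9.  9. 10. -1. -1.]
 [-1. -0.  6.  9. 10. 11. 10. 10. 11.  8. 11.  7.  6. -1. -0. -1.]
 [ 0. -3. -1.  2.  6.  8.  7.  8.  5.  7.  4. -0.  1.  1.  1. -1.]]
```

View pics/c1.png

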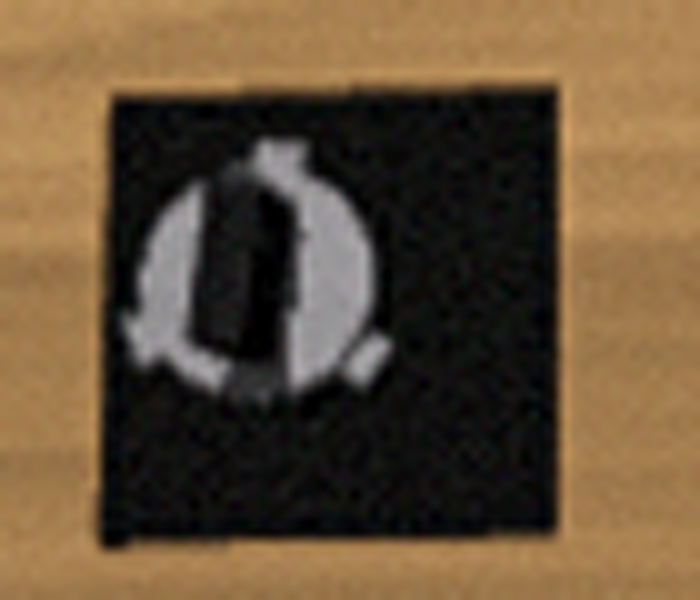

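View pics/c2.png

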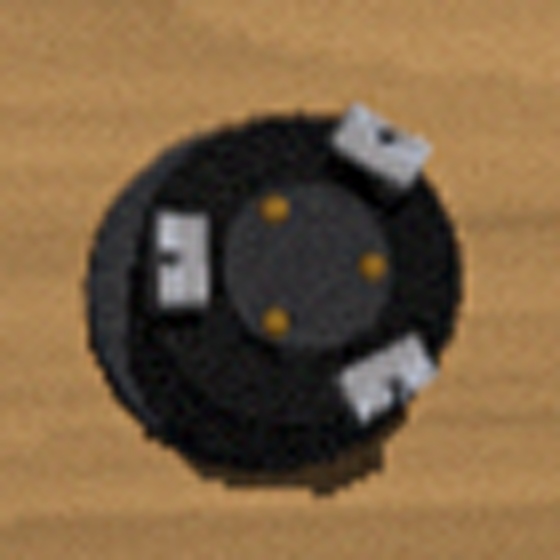

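View pics/c3.png

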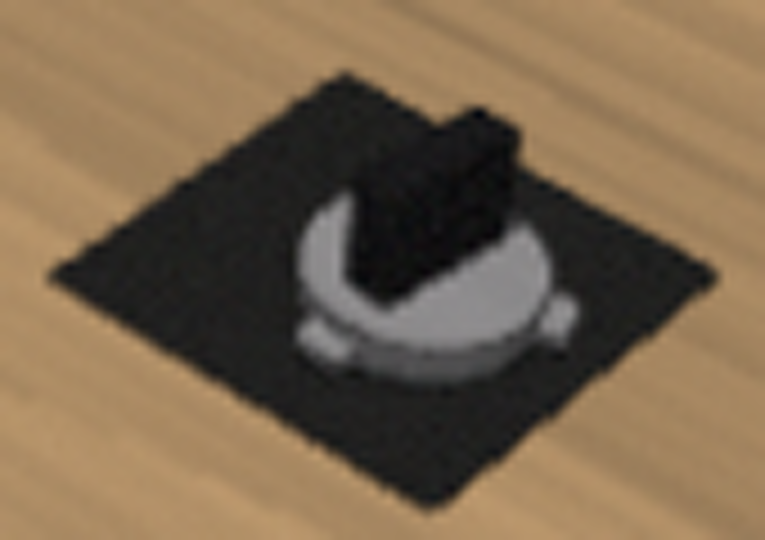

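View pics/c4.png

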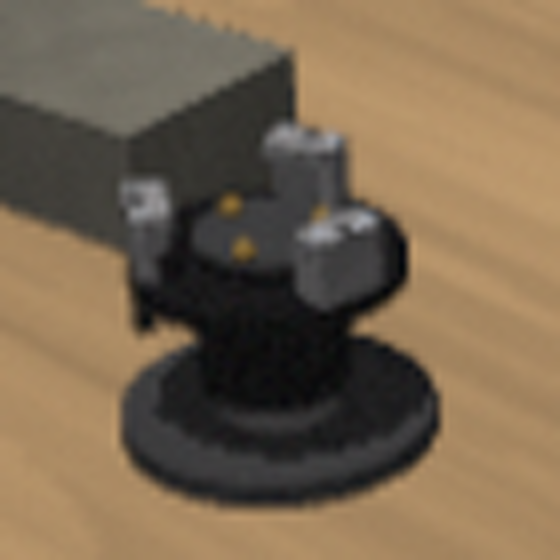

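```bash
python3 - <<'E'
from h import *
np.set_printoptions(suppress=True,precision=1)
cv=lambda p,k,o:((p[0]+.5)/k-.5+o[0],(p[1]+.5)/k-.5+o[1])
# mount
C=[atz('top',*cv(p,8,(325,190)),88) for p in[(183,260),(381,148),(389,379)]]
B=[atz('top',*cv(p,8,(325,190)),78) for p in[(276,208),(373,266),(276,321)]]
S=[atz('scene',*cv(p,8,(200,130)),88) for p in[(148,195),(306,140),(342,225)]]
SB=[atz('scene',*cv(p,8,(200,130)),78) for p in[(231,204),(244,247),(320,215)]]
for n,L in(('top claws',C),('balls',B),('sc claws',S),('sc balls',SB)):
    L=np.array(L);m=L.mean(0);print(n,m,'r',np.linalg.norm((L-m)[:,:2],axis=1),'ang',np.degrees(np.arctan2((L-m)[:,1],(L-m)[:,0])))
# cell lugs tips top z=12 (outer edge mid), r=34
L=np.array([atz('top',*cv(p,10,(170,190)),12) for p in[(284,143),(132,350),(381,372)]]);m=L.mean(0)
print('lugs',m,np.linalg.norm((L-m)[:,:2],axis=1),np.degrees(np.arctan2((L-m)[:,1],(L-m)[:,0])))
# depth: bar top, disc
for n in('top','scene'):
    P=dep(n,np.load(f'pics/{n}0.npy')).reshape(-1,3)
    c=np.array([m[0],m[1]])
    q=P[(np.linalg.norm(P[:,:2]-c,axis=1)<45)]
    bar=q[(q[:,2]>46)&(q[:,2]<54)];disc=q[(q[:,2]>14)&(q[:,2]<21)]
    (bc,bs,ba)=cv2.minAreaRect(bar[:,:2].astype(np.float32));print(n,'bar',bar.mean(0),bc,bs,ba,len(bar))
    print('disc',cv2.minEnclosingCircle(disc[:,:2].astype(np.float32)),disc.mean(0))
    c=np.array([C[i][:2] for i in range(3)]).mean(0);q=P[(np.linalg.norm(P[:,:2]-c,axis=1)<60)]
    for lo,hi in((58,70),(80,95)):
        s=q[(q[:,2]>lo)&(q[:,2]<hi)];print('head',lo,np.median(s[:,2]),cv2.minEnclosingCircle(s[:,:2].astype(np.float32)))
E
```

```text
top claws [ 529.3 -200.3   88. ] r [36.4 36.3 36.6] ang [  88.   -31.6 -151.7]
balls [ 529.9 -199.9   78. ] r [17.8 17.7 18.1] ang [ 26.5 -92.2 147.6]
sc claws [ 530.1 -198.1   88. ] r [36.6 34.3 37.3] ang [ -35.7 -152.4   89. ]
sc balls [ 533.8 -194.8   78. ] r [17.2 17.7 17.5] ang [-91.2  28.4 149.9]
lugs [557.4 183.1  12. ] [35.3 34.7 34.8] [  -6.1  114.3 -126.7]
top bar [558.5 182.8  50.4] (558.7262573242188, 183.25494384765625) (14.722445487976074, 40.23147964477539) 83.81668853759766 112
disc ((558.8659057617188, 182.93011474609375), 33.936317443847656) [556.6 180.4  18.3]
head 58 65.79273344365416 ((530.0736694335938, -200.4624481201172), 45.33047103881836)
head 80 87.82599195563925 ((530.5491943359375, -199.6958465576172), 44.11918640136719)
scene bar [561.  186.5  49.4] (559.3275756835938, 185.6167755126953) (15.438236236572266, 40.35958480834961) 82.992431640625 110
disc ((560.67333984375, 185.64907836914062), 28.175783157348633) [566.9 192.2  17.5]
head 58 64.78943839640951 ((533.224365234375, -197.1542205810547), 46.42888641357422)
head 80 86.13643146364024 ((532.0185546875, -197.78211975097656), 44.83917999267578)
```

```bash
python3 -m pendant '[[[-1,0.2155,-0.1625,0,4],[-1,0.2155,-0.1625,0,4],[-1,0.2155,-0.1625,0,4],[-1,0.2155,-0.1625,0,4],[-1,0.2155,-0.1625,0,4],[-1,0.4305,-0.325,-0.085,7.8],[-1,0.4305,-0.325,-0.085,7.8],[-1,0.4305,-0.325,-0.085,7.8],[-1,0.4305,-0.325,-0.085,7.8],[-1,0.4305,-0.325,-0.085,7.8],[-1,0.4305,-0.325,-0.085,7.8],[-1,0.4305,-0.325,-0.085,7.8],[-1,0.4305,-0.325,-0.085,7.8],[-1,0.4305,-0.325,-0.085,7.8]]]' 30
python3 - <<'E'
from h import *
for n in("scene","top"):
    p,d=vision.capture(n); cv2.imwrite(f"pics/{n}1.png",p[:,:,::-1]); np.save(f"pics/{n}1.npy",d)
crop('pics/scene1.png','pics/d1.png',270,170,130,100,6)
crop('pics/top1.png','pics/d2.png',140,150,120,100,6)
E
```

```text
time_s: 1.5
eef_pos: [558.1, 184.9, 120.4]
ee_rot: [-0.0, 0.745, 0.667, -0.0]
force: [-0.2, 0.5, 0.2]
grip_width: 0.997
```

View pics/d1.png

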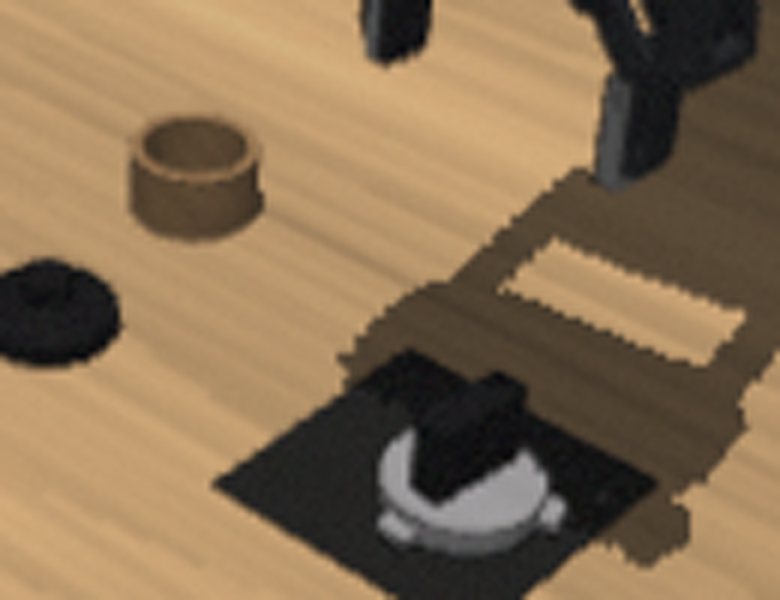

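View pics/d2.png

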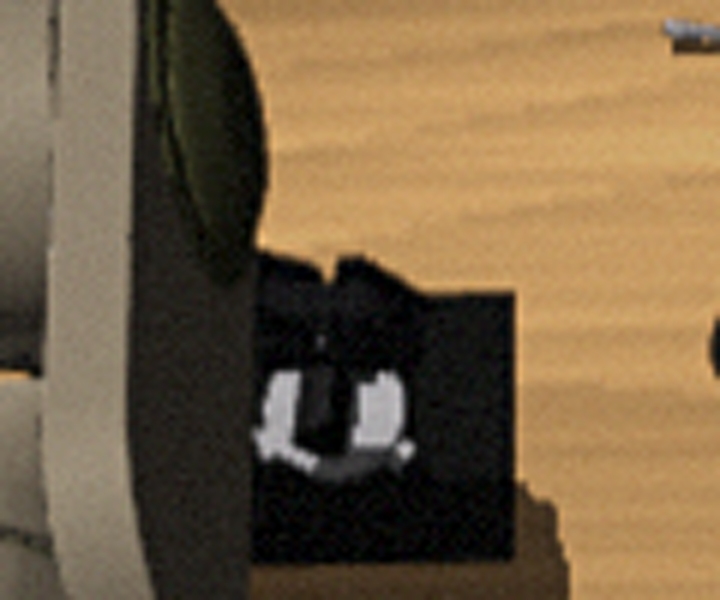

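```bash
python3 -m pendant '[[[-1,0,0,-0.04,0],[-1,0,0,-0.07,0],[-1,0,0,-0.09,0],[-1,0,0,-0.098,0],[-1,0,0,-0.098,0],[-1,0,0,-0.098,0]]]' 30
python3 - <<'E'
from h import *
for n in("scene",):
    p,d=vision.capture(n); cv2.imwrite(f"pics/{n}2.png",p[:,:,::-1]); np.save(f"pics/{n}2.npy",d)
crop('pics/scene2.png','pics/d3.png',290,190,110,90,7)
E
```

```text
time_s: 2.2
eef_pos: [559.4, 184.5, 23.6]
ee_rot: [0.001, 0.745, 0.667, 0.001]
force: [0.2, -0.4, -0.3]
grip_width: 1.001
```

View pics/d3.png

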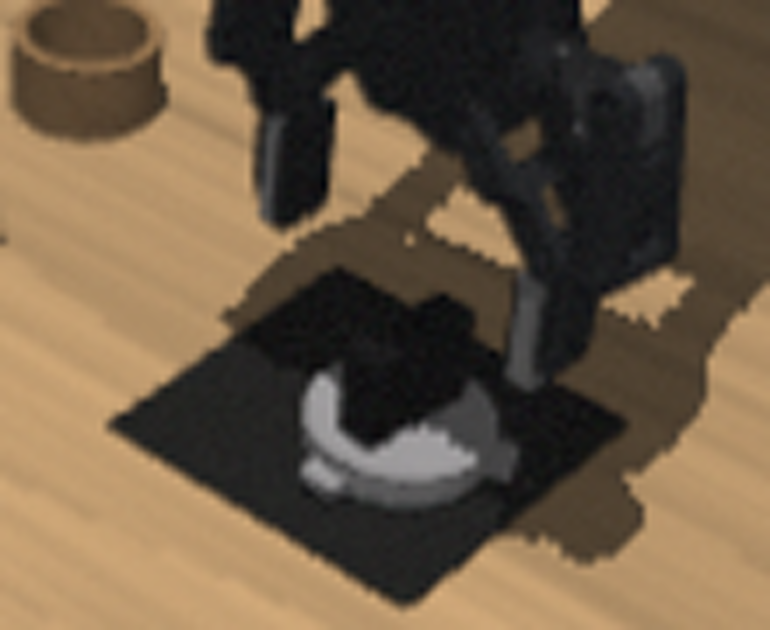

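```bash
python3 -m pendant '[[[1,0,0,0,0],[1,0,0,0,0],[1,0,0,0,0],[1,0,0,0,0],[1,0,0,0,0],[1,0,0,0,0],[1,0,0,0,0],[1,0,0,0,0]]]' 40
```

```text
time_s: 3.05
eef_pos: [558.9, 184.2, 22.3]
ee_rot: [0.0, 0.745, 0.667, 0.0]
force: [0.7, 1.6, 2.0]
grip_width: 0.132
```

```bash
python3 -m pendant '[[[1,0,0,0,0],[1,0,0,0,0],[1,0,0,0.002,0],[1,0,0,0.01,0],[1,0,0,0.02,0],[1,0,0,0.02,0],[1,0,0,0.02,0]]]'
python3 - <<'E'
from h import *
for n in("scene",):
    p,d=vision.capture(n); cv2.imwrite(f"pics/{n}3.png",p[:,:,::-1]); np.save(f"pics/{n}3.npy",d)
crop('pics/scene3.png','pics/d4.png',290,190,110,90,7)
E
```

```text
time_s: 3.75
eef_pos: [558.9, 184.1, 42.5]
ee_rot: [0.0, 0.745, 0.667, 0.0]
force: [0.3, 0.0, -2.0]
grip_width: 0.135
```

View pics/d4.png

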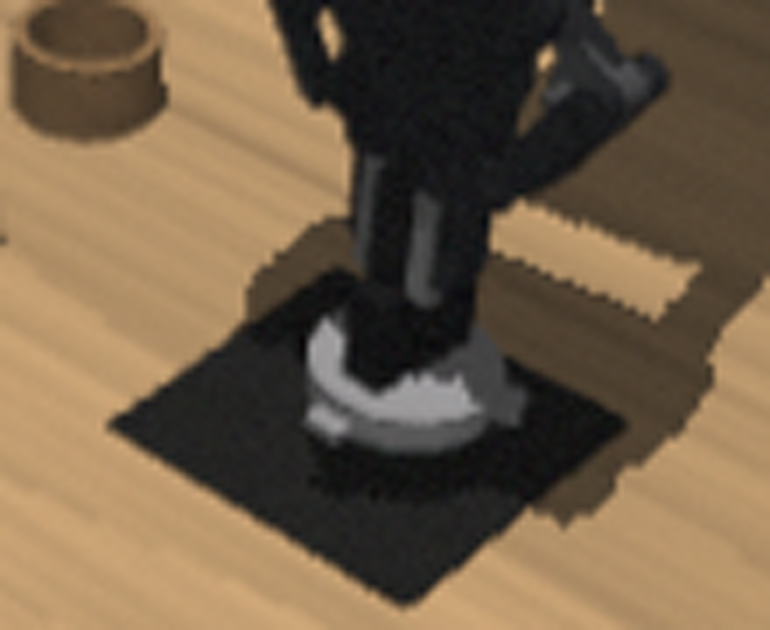

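```bash
python3 -m pendant '[[[1,0,0,0.04,0],[1,0,0,0.08,0],[1,-0.001,-0.02,0.1075,2],[1,-0.003,-0.05,0.1075,5],[1,-0.006,-0.085,0.1075,8],[1,-0.009,-0.12,0.1075,11],[1,-0.012,-0.155,0.1075,14],[1,-0.014,-0.19,0.1075,18],[1,-0.017,-0.225,0.1075,22],[1,-0.02,-0.26,0.1075,26],[1,-0.022,-0.295,0.1075,29],[1,-0.025,-0.33,0.1075,32],[1,-0.0275,-0.36,0.1075,34.5],[1,-0.0283,-0.378,0.1075,34.5],[1,-0.0283,-0.383,0.1075,34.5],[1,-0.0283,-0.383,0.1075,34.5],[1,-0.0283,-0.383,0.1075,34.5],[1,-0.0283,-0.383,0.1075,34.5]]]'
python3 - <<'E'
from h import *
for n in("scene","top"):
    p,d=vision.capture(n); cv2.imwrite(f"pics/{n}4.png",p[:,:,::-1]); np.save(f"pics/{n}4.npy",d)
crop('pics/scene4.png','pics/e1.png',190,100,90,90,8)
crop('pics/top4.png','pics/e2.png',310,170,110,90,7)
from rig import monitor
print(monitor.sense())
E
```

```text
time_s: 5.6
eef_pos: [530.7, -197.7, 149.7]
ee_rot: [-0.0, 0.513, 0.858, 0.0]
force: [1.3, -0.1, -1.7]
grip_width: 0.135
{'time_s': 5.7, 'joints': array([-5.64087687e-01,  4.49667356e-01,  1.45031584e+00,  1.02353456e-04,
        1.24159010e+00, -2.62733920e+00]), 'dq': array([-0.00408443,  0.00265506, -0.00378933,  0.00034955, -0.00075095,
       -0.00215863]), 'tau': array([ 1.27423971e-02, -4.75619709e+01, -2.57196826e+01,  2.71209492e-04,
        3.41379899e-03,  7.95219617e-03]), 'eef_pos': array([ 530.64442412, -198.06387206,  149.76251892]), 'ee_rot': array([1.08834310e-05, 5.13438601e-01, 8.58126331e-01, 4.81724577e-05]), 'force': array([-0.25264683,  0.1869941 , -1.90613158]), 'wrist_torque': array([-0.00965321,  0.03374985, -0.02821974]), 'grip_width': 0.1332275153667954}
```

View pics/e1.png

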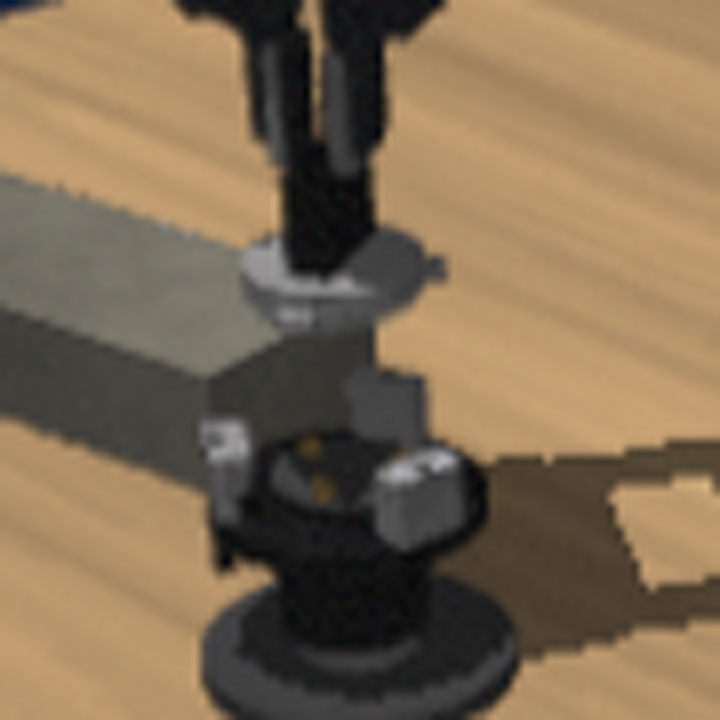

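View pics/e2.png

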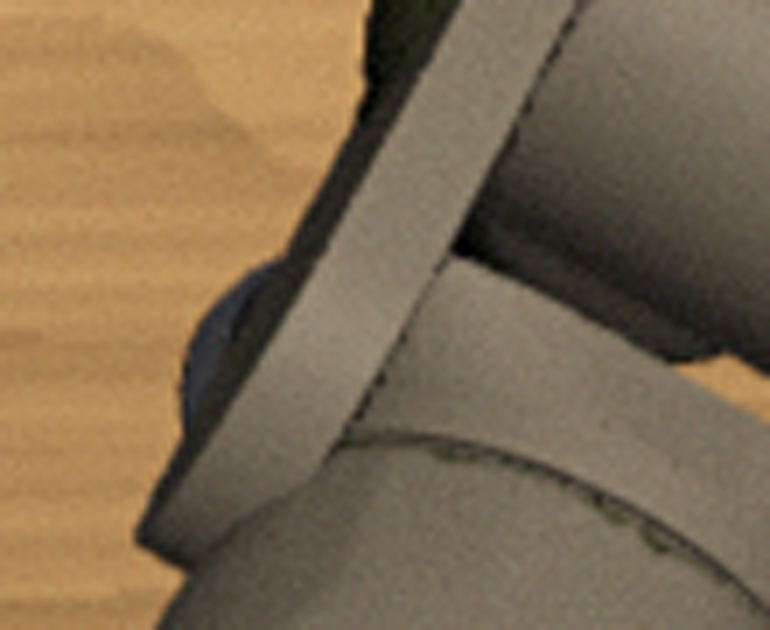

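```bash
cat > ov.py <<'E'
from h import *
def ov(src,out,x0,y0,w,h,k,polys):
    p=cv2.resize(cv2.imread(src)[y0:y0+h,x0:x0+w],None,fx=k,fy=k,interpolation=cv2.INTER_CUBIC)
    for pts,col in polys:
        q=[((u-x0+.5)*k-.5,(v-y0+.5)*k-.5) for u,v in pts]
        cv2.polylines(p,[np.round(np.array(q)*16).astype(np.int32)],True,col,1,cv2.LINE_AA,4)
    cv2.imwrite(out,p)
def circ(cx,cy,z,r,n='scene'):
    return [proj(n,(cx+r*np.cos(a),cy+r*np.sin(a),z)) for a in np.linspace(0,2*np.pi,60,endpoint=False)]
def rect(cx,cy,ang,r0,r1,hw,z,n='scene'):
    a=np.radians(ang);e=np.array([np.cos(a),np.sin(a)]);t=np.array([-e[1],e[0]])
    return [proj(n,(*(np.array([cx,cy])+e*r+t*s),z)) for r,s in((r0,-hw),(r1,-hw),(r1,hw),(r0,hw))]
E
python3 - <<'E'
from ov import *
G=(0,255,0);Rr=(0,0,255)
def polys(cx,cy,mx,my,ang,zb=131.5,zf=65.8,yaw=28.2):
    P=[(circ(cx,cy,zb+14,28),G),(circ(cx,cy,zb+4,28),G)]
    P+=[(rect(cx,cy,yaw+i*120,28,34,6,zb+8),G) for i in range(3)]
    P+=[(rect(mx,my,ang+i*120,30,43,12,zf+22),Rr) for i in range(3)]+[(circ(mx,my,zf,45),Rr),(circ(mx,my,10,52),Rr)]
    return P
ov('pics/scene4.png','pics/f1.png',190,100,90,90,8,polys(530.6,-198.1,530.6,-198.1,88.2))
ov('pics/scene4.png','pics/f2.png',190,100,90,90,8,polys(532.6,-196.1,532.6,-196.6,88.2))
E
```

```text
(no output)
```

View pics/f1.png

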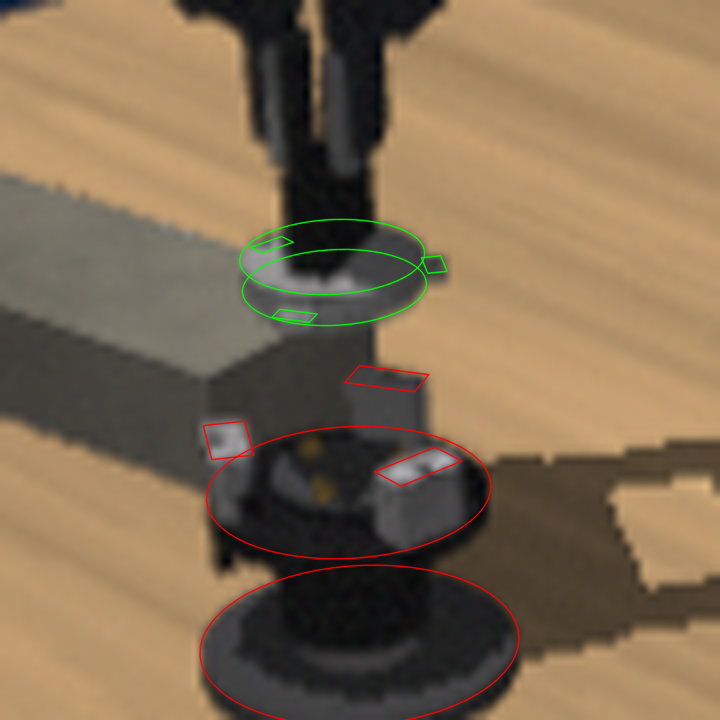

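View pics/f2.png

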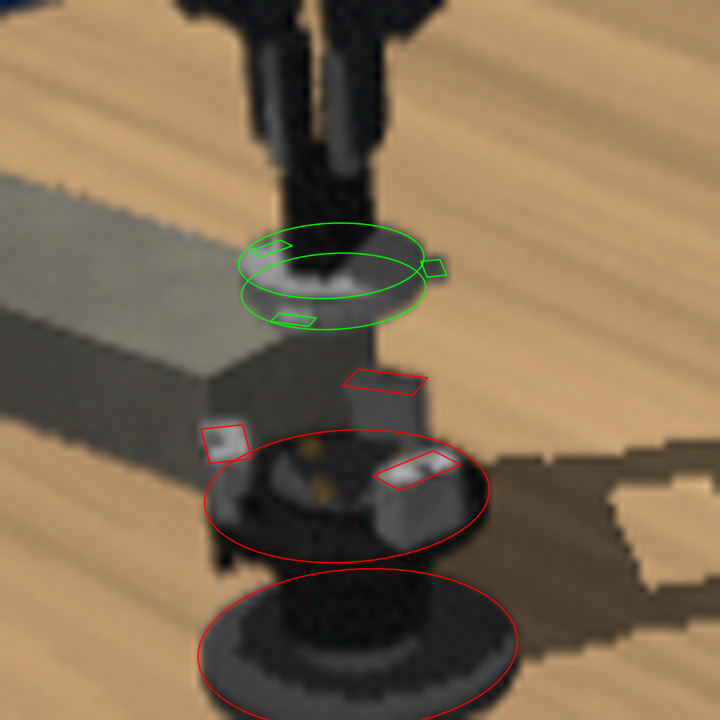

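```bash
python3 - <<'E'
from ov import *
G=(0,255,0);Rr=(0,0,255)
cx,cy,zb=530.6,-198.1,131.5
ov('pics/scene4.png','pics/g1.png',214,124,36,22,20,[(circ(cx,cy,zb+14,28),G),(circ(cx,cy,zb+4,28),G)]+[(rect(cx,cy,28.2+i*120,27,34,6,zb+8),G) for i in range(3)])
mx,my,zf=530.6,-198.1,65.8
ov('pics/scene4.png','pics/g2.png',212,142,40,30,20,[(rect(mx,my,88.2+i*120,30,43,12,zf+22),Rr) for i in range(3)]+[(circ(mx,my,zf,45),Rr)])
E
```

```text
(no output)
```

View pics/g1.png

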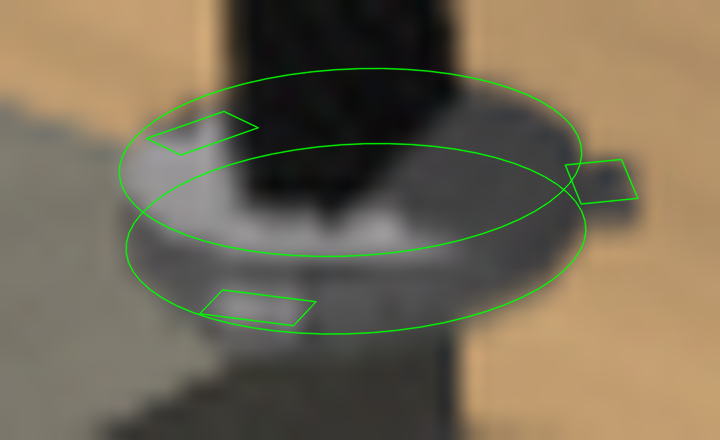

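View pics/g2.png

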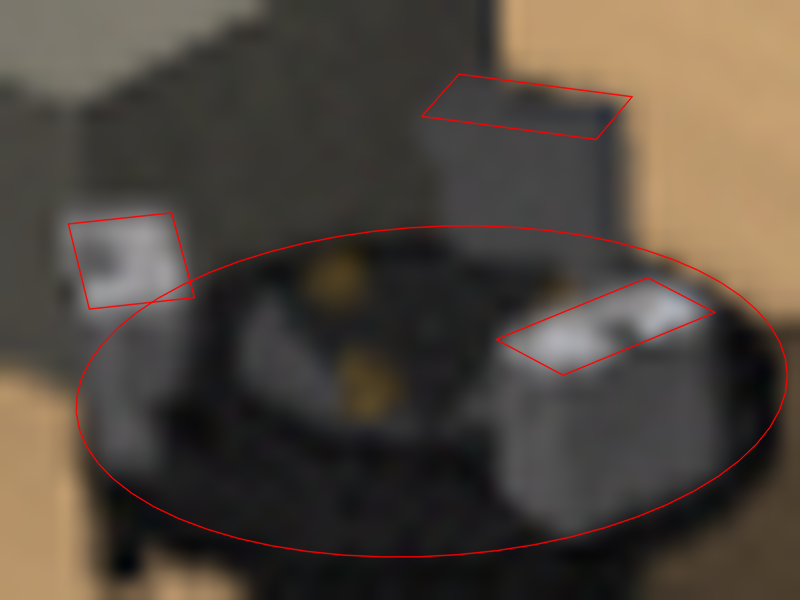

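```bash
python3 -m pendant '[[[1,0,0,-0.02,0],[1,0,0,-0.036,0],[1,0,0,-0.045,0],[1,0,0,-0.045,0],[1,0,0,-0.045,0],[1,0,0,-0.045,0]]]'
python3 -m pendant '[[[1,0,0,-0.002,0],[1,0,0,-0.004,0],[1,0,0,-0.006,0],[1,0,0,-0.006,0],[1,0,0,-0.006,0]]]'
```

```text
time_s: 6.3
eef_pos: [530.9, -199.1, 105.6]
ee_rot: [0.001, 0.514, 0.858, -0.0]
force: [-1.1, 0.2, -1.4]
grip_width: 0.135
time_s: 6.8
eef_pos: [530.4, -198.9, 98.7]
ee_rot: [-0.0, 0.514, 0.858, -0.0]
force: [0.5, 0.1, -1.4]
grip_width: 0.131
```

```bash
python3 -m pendant '[[[1,0,0,-0.001,0],[1,0,0,-0.002,0],[1,0,0,-0.002,0]]]'
python3 -m pendant '[[[1,0,0,-0.001,0],[1,0,0,-0.001,0]]]'
python3 -m pendant '[[[1,0,0,-0.001,0],[1,0,0,-0.001,0]]]'
```

```text
time_s: 7.1
eef_pos: [530.4, -198.9, 96.5]
ee_rot: [-0.0, 0.514, 0.858, 0.0]
force: [0.3, -0.6, -1.0]
grip_width: 0.138
time_s: 7.3
eef_pos: [530.5, -198.9, 95.6]
ee_rot: [-0.0, 0.514, 0.858, 0.0]
force: [-0.0, -0.3, -1.5]
grip_width: 0.135
time_s: 7.5
eef_pos: [530.6, -198.9, 95.0]
ee_rot: [0.0, 0.514, 0.858, 0.0]
force: [0.0, 0.9, 1.2]
grip_width: 0.135
```

```bash
for i in 1 2 3; do python3 -m pendant '[[[1,0,0,-0.001,0],[1,0,0,-0.001,0]]]' | egrep 'eef_pos|force'; done
```

```text
eef_pos: [530.6, -198.9, 93.9]
force: [0.3, 0.8, 2.9]
eef_pos: [530.6, -198.9, 92.8]
force: [-0.9, 0.4, 3.9]
eef_pos: [530.6, -198.9, 91.8]
force: [0.7, 2.1, 4.4]
```

```bash
for i in 1; do python3 -m pendant '[[[1,0,0,-0.001,0],[1,0,0,-0.001,0],[1,0,0,-0.001,0]]]' | egrep 'eef_pos|force'; done
python3 - <<'E'
from rig import monitor
print(monitor.sense())
from ov import *
p,d=vision.capture('scene'); cv2.imwrite("pics/scene5.png",p[:,:,::-1])
crop('pics/scene5.png','pics/k1.png',200,120,70,60,11)
E
```

```text
eef_pos: [530.7, -199.0, 91.0]
force: [-0.4, 2.3, 6.2]
{'time_s': 8.4, 'joints': array([-5.65423821e-01,  5.13285561e-01,  1.51698941e+00,  5.16892356e-05,
        1.11073508e+00, -2.62777633e+00]), 'dq': array([-0.00100435, -0.00020162,  0.0010345 ,  0.00196086, -0.00117125,
        0.00020965]), 'tau': array([-6.55094571e-01, -4.43446612e+01, -2.18978012e+01, -2.05266941e-01,
       -3.39335734e-01, -7.52864071e-04]), 'eef_pos': array([ 530.65054489, -198.96165771,   91.00285675]), 'ee_rot': array([2.91801693e-04, 5.13819905e-01, 8.57898024e-01, 1.56372375e-05]), 'force': array([-0.44044598,  2.30068245,  6.18858683]), 'wrist_torque': array([ 0.20980212,  0.02826127, -0.03921062]), 'grip_width': 0.1339808241991606}
```

View pics/k1.png

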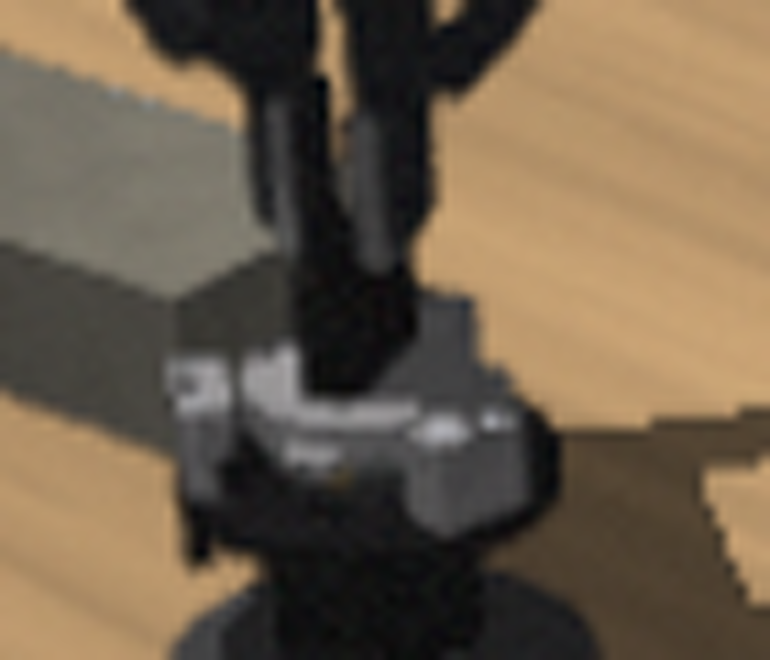

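```bash
python3 -m pendant '[[[1,0,0.0006,-0.0004,0],[1,0,0.0006,-0.0004,0],[1,0,0.0006,-0.0004,0]]]' ; python3 -c "
from rig import monitor
print(monitor.sense()['wrist_torque'])"
python3 -m pendant '[[[1,0,0,0,-3],[1,0,0,0,-6],[1,0,0,0,-10],[1,0,0,0,-10]]]'; python3 -c "
from rig import monitor
print(monitor.sense()['wrist_torque'])"
```

```text
time_s: 8.75
eef_pos: [530.7, -198.7, 90.7]
ee_rot: [0.001, 0.514, 0.858, -0.0]
force: [-2.3, 0.3, 6.4]
grip_width: 0.135
[ 0.00197767  0.16747705 -0.00867828]
time_s: 9.15
eef_pos: [531.0, -198.8, 90.9]
ee_rot: [0.001, 0.587, 0.809, -0.0]
force: [0.8, -0.1, 6.3]
grip_width: 0.135
[-0.05015539 -0.15770093 -0.03354867]
```

```bash
for i in 1 2 3; do python3 -m pendant '[[[1,0,0,0,-3],[1,0,0,0,-6],[1,0,0,0,-10],[1,0,0,0,-10]]]' | egrep "eef|ee_|force"; python3 -c "
from rig import monitor
print(monitor.sense()['wrist_torque'])"; done
```

```text
eef_pos: [531.0, -198.9, 90.9]
ee_rot: [0.001, 0.656, 0.755, -0.0]
force: [0.6, -1.5, 6.3]
[-0.13154451 -0.09243235 -0.06562615]
eef_pos: [531.0, -198.9, 90.9]
ee_rot: [0.001, 0.719, 0.695, 0.0]
force: [-0.5, -1.1, 6.2]
[-0.13454256 -0.10365741 -0.05962465]
eef_pos: [531.0, -198.9, 90.9]
ee_rot: [0.001, 0.777, 0.63, 0.0]
force: [0.2, 0.1, 5.7]
[-0.14469437 -0.09500518 -0.0812653 ]
```

```bash
python3 -m pendant '[[[1,0,0,0,-3],[1,0,0,0,-6],[1,0,0,0,-10],[1,0,0,0,-12],[1,0,0,0,-12]]]' | egrep "eef|ee_|force"; for i in 1 2; do  python3 -c "
from rig import monitor
print(monitor.sense()['wrist_torque'])"; python3 -m pendant '[[[1,0,0,0,-1],[1,0,0,0,-2],[1,0,0,0,-2]]]' | egrep "eef|ee_|force";done;  python3 -c "
from rig import monitor
print(monitor.sense()['wrist_torque'])"
```

```text
eef_pos: [530.9, -198.9, 90.9]
ee_rot: [0.001, 0.838, 0.545, 0.0]
force: [0.3, -0.7, 6.9]
[-0.14015235  0.03984792  0.06282482]
eef_pos: [530.9, -199.0, 90.9]
ee_rot: [0.001, 0.847, 0.531, 0.0]
force: [0.4, -0.8, 6.7]
[-0.13538171 -0.00922587  0.04733975]
eef_pos: [530.9, -199.0, 90.9]
ee_rot: [0.001, 0.857, 0.516, 0.0]
force: [-0.1, -0.2, 6.3]
[-0.14838802  0.03396227  0.04240964]
```

```bash
for i in 1 2 3; do python3 -m pendant '[[[1,0,0,0,-1],[1,0,0,0,-1],[1,0,0,0,-1]]]' | egrep "eef|ee_|force";python3 -c "
from rig import monitor
s=monitor.sense();print(s['wrist_torque'],s['tau'][5])"; done
```

```text
eef_pos: [530.9, -198.9, 90.9]
ee_rot: [0.001, 0.861, 0.509, 0.0]
force: [-0.8, -0.7, 6.3]
[-0.10528371  0.03286683  0.04946962] 0.07406496908515692
eef_pos: [530.9, -198.9, 90.9]
ee_rot: [0.001, 0.865, 0.501, 0.0]
force: [-0.1, 0.9, 6.1]
[-0.12996647  0.02326613  0.06065454] 0.07135634310543537
eef_pos: [530.9, -198.9, 90.8]
ee_rot: [0.001, 0.87, 0.494, 0.0]
force: [-0.5, -0.4, 6.4]
[-0.11579162  0.02626305  0.04197472] 0.06769531639292836
```

```bash
for i in 1 2 3; do python3 -m pendant '[[[1,0,0,0,-1],[1,0,0,0,-1],[1,0,0,0,-1]]]' | egrep "ee_|force|grip";python3 -c "
from rig import monitor
s=monitor.sense();print(s['wrist_torque'],s['tau'][5])"; done
```

```text
ee_rot: [0.001, 0.874, 0.486, 0.0]
force: [-0.0, -0.5, 6.1]
grip_width: 0.134
[-0.1354298   0.00966089  0.02889067] 0.06409025285393
ee_rot: [0.001, 0.878, 0.478, 0.0]
force: [0.6, -0.9, 7.4]
grip_width: 0.134
[-0.16858959  0.01083422  0.12656118] 0.0835130363702774
ee_rot: [0.001, 0.882, 0.471, 0.0]
force: [-0.1, -0.8, 7.0]
grip_width: 0.134
[-0.26919305  0.01504614  0.18857472] 0.16227641142904758
```

```bash
for i in 1; do python3 -m pendant '[[[1,0,0,0,-1],[1,0,0,0,-1],[1,0,0,0,-1]]]' | egrep "ee_|force|grip";python3 -c "
from rig import monitor
s=monitor.sense();print(s['wrist_torque'],s['tau'][5])"; done
python3 - <<'E'
from ov import *
p,d=vision.capture('scene'); cv2.imwrite("pics/scene6.png",p[:,:,::-1])
crop('pics/scene6.png','pics/k2.png',200,120,70,60,11)
E
```

```text
ee_rot: [0.001, 0.886, 0.463, 0.0]
force: [-0.1, -1.3, 6.2]
grip_width: 0.134
[-0.2393002 -0.0008075  0.2644793] 0.25920082814991474
```

View pics/k2.png

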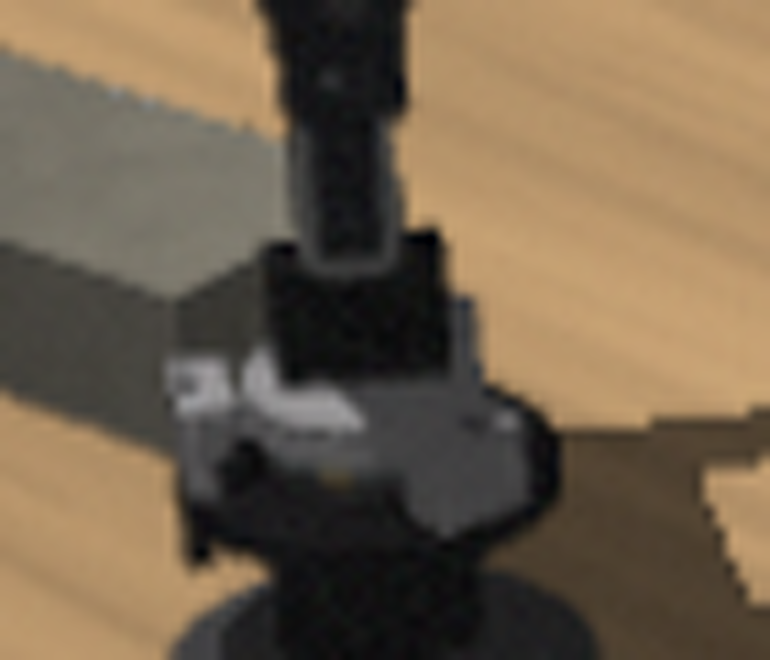

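```bash
s(){ python3 -c "
from rig import monitor
s=monitor.sense();print(s['eef_pos'],s['force'],s['wrist_torque'],s['grip_width'])"; }; python3 -m pendant '[[[1,0,0,0,1],[1,0,0,0,2],[1,0,0,0,2]]]' >/dev/null; s; for i in 1 2 3; do python3 -m pendant '[[[1,0,0,0.0005,0],[1,0,0,0.0005,0]]]'>/dev/null; s; done
```

```text
[ 530.91436749 -199.0294379    90.86733471] [-0.30813186 -1.65736285  6.36902958] [-0.25164346  0.01961822  0.0944488 ] 0.1333886122386367
[ 530.81829243 -199.02887366   91.27227595] [ 0.74983683 -0.84266421  4.80222821] [-0.24906837  0.00685492 -0.00025011] 0.13535419011910602
[ 530.74039023 -198.82741304   91.60658467] [-0.03551218 -2.67102838  4.42359838] [-0.36934688 -0.03382835  0.11978729] 0.1369801885117133
[ 530.60934947 -198.64431771   91.92092717] [-0.37809817 -2.68149652  3.8384618 ] [-0.53779061 -0.15754645  0.07537903] 0.1356397446379725
```

```bash
s(){ python3 -c "
from rig import monitor
s=monitor.sense();print(s['time_s'],s['eef_pos'],s['force'],s['wrist_torque'],s['grip_width'])"; }; python3 -m pendant '[[[1,0,0,0,0],[1,0,0,0,0]]]' 20 >/dev/null; s;  python3 -m pendant '[[[0.2,0,0,0,0],[0.2,0,0,0,0],[0.2,0,0,0,0],[0.2,0,0,0,0],[0.2,0,0,0,0]]]'>/dev/null; s
python3 - <<'E'
from ov import *
p,d=vision.capture('scene'); cv2.imwrite("pics/scene7.png",p[:,:,::-1])
crop('pics/scene7.png','pics/k3.png',200,120,70,60,11)
E
```

```text
14.7 [ 530.59539739 -198.50093077   91.87843627] [ 0.73604848 -3.64062798  5.42410036] [-0.66390856 -0.09492344  0.00431826] 0.13827796595642752
15.2 [ 530.36389474 -198.14903162   91.61533376] [-0.73969891 -0.29616382  1.25942917] [ 0.06603339 -0.02764069 -0.05586185] 0.40114613556730916
```

View pics/k3.png

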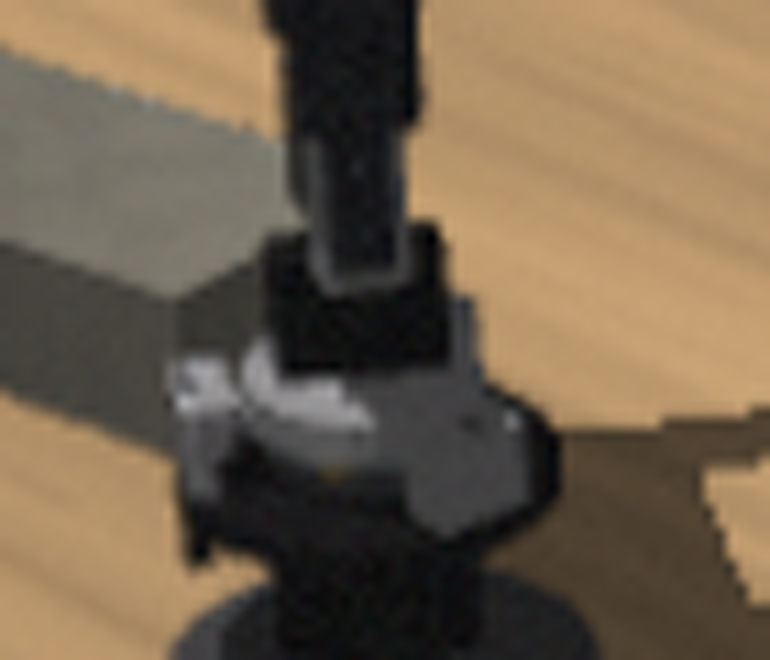

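```bash
python3 -m pendant '[[[0.2,0,0,0.01,0],[0.2,0,0,0.03,0],[0.2,0,0,0.07,0],[0.2,0,0,0.11,0],[0.2,0,0.04,0.12,0],[0.2,0,0.08,0.12,0],[0.2,0,0.12,0.12,0],[0.2,0,0.16,0.12,0],[0.2,0,0.2,0.12,0],[0.2,0,0.25,0.12,0],[0.2,0,0.25,0.12,0],[0.2,0,0.25,0.12,0]]]'
python3 - <<'E'
from ov import *
for n in("scene","top"):
    p,d=vision.capture(n); cv2.imwrite(f"pics/{n}8.png",p[:,:,::-1]); np.save(f"pics/{n}8.npy",d)
crop('pics/scene8.png','pics/m1.png',200,125,70,60,11)
crop('pics/top8.png','pics/m2.png',325,190,70,70,8)
P=dep('top',d).reshape(-1,3);q=P[np.linalg.norm(P[:,:2]-[530,-200],axis=1)<30]
bar=q[(q[:,2]>100)&(q[:,2]<135)];disc=q[(q[:,2]>84)&(q[:,2]<94)&(np.linalg.norm(q[:,:2]-[530,-200],axis=1)<26)]
print(np.median(bar[:,2]),cv2.minAreaRect(bar[:,:2].astype(np.float32)),len(disc),np.median(disc[:,2]))
A=np.c_[disc[:,:2]-[530,-200],np.ones(len(disc))];print(np.linalg.lstsq(A,disc[:,2],rcond=None)[0])
E
```

```text
time_s: 16.45
eef_pos: [530.4, 52.5, 212.5]
ee_rot: [0.0, 0.878, 0.479, 0.0]
force: [0.1, -1.2, -0.4]
grip_width: 0.401
120.50303837256892 ((530.4472045898438, -198.85992431640625), (14.53378963470459, 39.881893157958984), 58.00593566894531) 292 88.88272419697569
[-3.33537130e-03 -9.54927658e-04  8.88831151e+01]
```

View pics/m1.png

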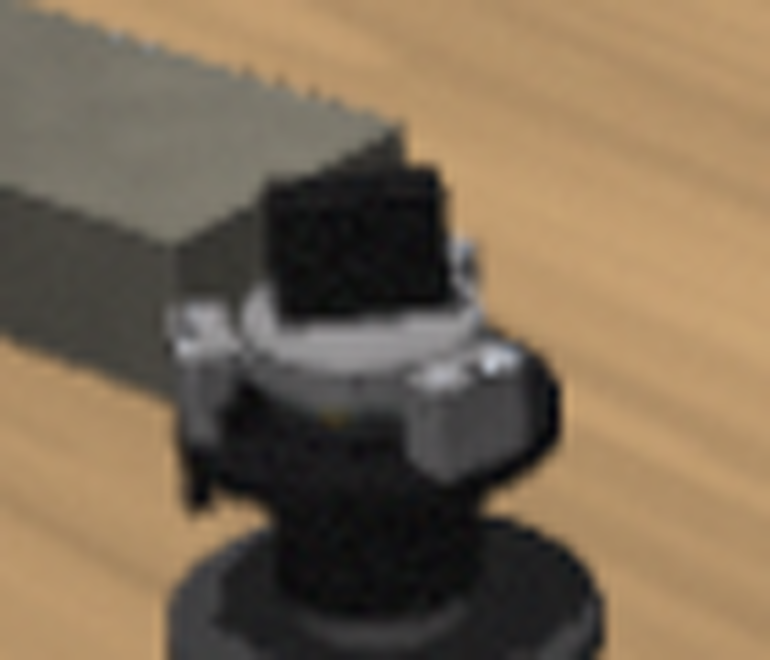

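View pics/m2.png

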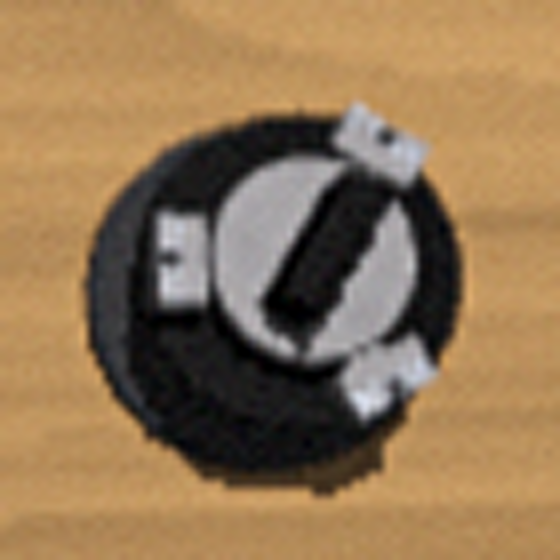

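```bash
python3 -c "
from rig import order
print(order.finish_job())"
```

```text
the job is handed in; nothing more can be done
None
```

The mirror cell is locked in the mount. I picked it up by the grip bar and lowered it with the lugs mid-gap. Contact with the seat came with the underside about 77 mm above the bench. I pressed about 4 mm onto the seat, where it pushed back with about 8 N and the measured force stayed below 8 N. I then turned the cell clockwise. At about 61° the torque began to rise steadily, reaching 0.26 N·m at 63°. I eased off 2°, rose about 1 mm, let go and withdrew. The job took about 16.5 s of the 70 s allowed.

**Last checks (pictures and depth after withdrawing):**
- **Angle:** the grip bar stands at -32.0° and the claw at about -31.6°, so the lugs are under the middle of the lips.
- **Height:** the top of the disc is 23.1 mm above the head's floor, against 23 mm expected with the lugs held up against the lips.
- **Level:** the disc is level to within about 0.2°.
- **Robot:** it is about 250 mm away and touches nothing. I did not go over the lying things one by one in the last pictures.

**Small disagreements:**
- The two cameras differed by 2 to 3 mm on absolute positions, so I used the held cell as the reference.
- The stop came about 3° later than the nominal 58°, which the uncertainty in the starting angle and some give in the grip would explain.
- On easing up before release, a sideways moment of about 0.6 N·m built up, probably because one lug met its lip first. It disappeared when I let go.

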